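# Coast test of a lazy Susan, knob shadowed and caught

### The job

Try out the new bearing of the lazy Susan on the coffee counter: push or lead it round by its copper knob until it turns at an easy pace (about one turn in six or seven seconds, either way), and let go of the knob on the move. While it coasts on by itself, keep the open fingers around the knob without touching it for at least seven seconds, the tool centred on it within 15 mm at grip height; then close the fingers on the still turning knob, bring it gently to a standstill, hold it there for half a second, let go and move clear. The two terracotta cups must ride along upright on their cork coasters untouched, and the tamper, canister and puck stay where they are.

Things in the scene. Friction and masses are not known exactly. Their poses are not given: they have to be found in the camera images.
- susan (a joint): Angle (rad) of the lazy Susan about its vertical axis, positive anticlockwise from above, no stop within 9 turns. Round marble tray 300 mm across, floor top 34 mm above the counter, rim 10 mm above that floor, nominally 3 kg (1.8 to 5.4). Loaded inertia about 0.039 kg m2; drag about 0.0045 N m s/rad plus 0.0003 N m dry friction: left alone it slows with a time constant of about 5 to 15 s.
- centre (a point): The point on the tray's vertical turning axis at the top of the tray's floor (34 mm above the counter), marked by a brass dot. It does not move during a run.
- pin (a point): Grip point of the copper knob: on the knob's own axis, 110 mm from the turning axis, 97 mm above the counter, 20 mm below the knob's top. It is carried round with the tray. Put the TCP here to grip; opening a grip disturbs the turning least when the fingers close along this x. Axes turn with the tray: x outward from the turning axis, y along positive turning, z up.
- knob: The knob: upright copper-coloured cylinder 32 mm in diameter, 76 mm tall, top 117 mm above the counter, standing on the tray 110 mm from the turning axis. It revolves freely on its own pin like a crank handle, so the hand need not turn with the tray. Origin at the centre of its underside, z up. Nothing else stands on the tray within 90 mm of its axis.
- coaster_a (a point): Centre of a cork coaster (flat disc 90 mm across) on the tray floor, 56 mm from the turning axis on the side away from the knob and 52 mm to one side; turns with the tray.
- coaster_b (a point): Centre of the other cork coaster, mirror image of the first.
- cup_a: Loose terracotta cup standing on coaster_a, 72 mm across the rim, 70 mm tall, about 0.2 kg. Origin at the centre of its underside, z up.
- cup_b: The same kind of cup, on coaster_b.
- tamper: Bystander: copper-coloured tamper standing upright, base 58 mm across, 90 mm tall. Origin at the centre of its underside.
- canister: Bystander: closed steel canister with a dark screw lid, 94 mm across, 135 mm tall. Origin at the centre of its underside.
- puck: Bystander: grey puck 60 mm across, 25 mm tall. Origin at the centre of its underside.
Mind the look-alikes: they are no part of the job. Leave any blue or green look-alike of the cup_b alone. What is shaped like the cup_a but grey or turquoise is not meant.

How it is judged:
By the outcome, as a careful person would: the job done as asked, in the order asked, and still so for the second after the job is handed in, with the robot touching nothing.
It also fails if it takes over 54 s, if anything falls off the work surface, if the arm or the gripper's body presses on something with over 40 N, if the wrist force passes 120 N, or if a joint passes its speed limit or range.

### The arm

A 6-joint arm with a two-finger parallel gripper is mounted at the origin on the work surface. World frame = base frame: x ahead of the robot, y to its left, z up, the work surface at z = 0. Lengths are in m, angles in degrees, forces in N, time in s.
With the tool pointing down it reaches from about 0.25 to 0.725 m from the base axis. Payload 9.7 kg.
Tool frame: the origin (TCP) lies between the finger pads, 19 mm behind the fingertips; this is the grasp point; z points along the fingers, y is the line along which they close (so a half turn about z gives the same grasp; the last joint's range is limited). The gripper opens to 85 mm and grips with 20 to 120 N. Pads are 22 mm wide; open, the fingers measure 114 mm over their backs; the gripper's body (76 mm by 85 mm) begins 54 mm behind the grasp point. The pads swing forward as they close: fully open they stand 13 mm farther back than shut.
Start: joints at [75.115, 4.979, 10.078, 95.1, 0, 90], TCP at [0.141, 0.532, 0.25] pointing down, gripper open.
Joint ranges: [-179.16, 179.16], [-48.56, 103.87], [-65.8, 70.77], [-126.05, 130.52], [-82.76, 87.17], [-180, 180]. Speed limits (degrees/s): [127.2, 127.2, 147.25, 180, 180, 180].

### API

Orientations are given as [roll, pitch, yaw] about the fixed x, y, z axes, in that order (R = Rz(yaw) Ry(pitch) Rx(roll)).
In Python, from workcell import readout, imaging, bot, spotter gives the robot as it stands.
- The arm moves only by the shell command python3 -m jog 'ROWS' [FORCE]. ROWS is JSON, a list of rows, each an object with "rotation": the turn, a rotation vector about the world's x, y, z in degrees, a list of three; "translation": the shift along the world's x, y, z in mm, a list of three; "grip": the finger opening in mm, from 0 to 85.4. In form: [{"rotation": [wx, wy, wz], "translation": [dx, dy, dz], "grip": grip}, ...]. A call has 1 to 20 rows; each row is the pose to reach, as a shift and turn from the pose commanded when the call began; what a row does not reach only later rows make up. A row lasts 1/10 s, in which the tool goes at most 50 mm and 8.59 degrees, less where a joint would pass 70% of its speed; a pose out of reach is approached as far as the arm can. A call with a gripper value outside its range is refused whole. The fingers move at their own pace and stop on an object; FORCE is the grip in N (left out, the last holds). Time passes only in rows, so rows that repeat a pose let the fingers close. It gives the time, the measured TCP pose, the force, the opening and the grip force at its end, in the units of the state.
- readout.get_obs(): the state, without advancing time (a new reading comes with each control period).
- imaging.camera(name): name is "scene" or "top" or "wrist"; returns (picture, depth): 400x640x3 uint8, red, green, blue; 400x640 float32, m along the optical axis (not along the pixel's ray), 0 where there is no reading.
- imaging.camera_info(name): a dict with "vertical_fov" (degrees; the focal length in pixels is half the picture's height over the tangent of half this angle, whatever the lens; pixels are square), "cx", "cy" (the principal point, pixels), "extrinsics" (4x4, takes a point from camera to world coordinates); the wrist camera has in their place "tool_from_camera" (4x4, takes a point from camera to tool coordinates, whose origin is the TCP and whose axes are the flange's). Camera axes: x right, y down, z forward; pixel columns grow to the right and rows downward; lengths in m; the calibration is good to about 2 mm. A picture is of the moment at which its call begins: read the wrist's pose just before it. camera_info takes no time and is no camera call.
- bot.job_done(): hands the job in; it is judged then, once.
Trained networks look in the newest picture that a camera, given by its name, has taken for a name from the list of things; names that differ only in an ending like _2 or _b are one class to them, and where a whole thing is asked for, a point or a joint stands for the part that bears it (a point fixed in the world has none). Each returns a list of dicts, best first, with "confidence" (0 to 1); they miss things now and then, are a little off and sometimes report something else, mostly with a low value. They report only what shows in the picture. A call takes as long as a camera call. They do not tell look-alikes from the thing itself.
- spotter.spot_in(camera, target): "box" ([centre column, centre row, width, height] in pixels, round what is visible of it).
- spotter.mark_of(camera, target): "uv" ([column, row] in pixels: a listed point, or the origin of a listed thing).
The state is a dict: "time": time; "q": joint angles; "qd": joint speeds; "joint_efforts": joint torques, N m; "ee_pos": TCP position; "tcp_rot": TCP orientation; "wrist_force": force on the tool from outside, world axes, zero at the start; "torque": the same for the moment, N m; "opening": finger opening in m; "grasp_force": force on a finger pad.
Only numpy, scipy, OpenCV 4.12 (cv2) and the standard library are available. Lean on these libraries where they do the work, as an engineer would, in place of code of your own. Each camera call takes 0.05 s, during which the arm holds its last target. There are 200 camera calls.

## Working session

There is one attempt and no reset: what is moved stays moved. The work goes in short steps, Python scripts to look and compute and a shell command to move; the robot and the scene stay as the last step left them, time stands still between calls to the robot, and variables do not carry over. Pictures are saved under pics/ and viewed, at most 10 in all, crops included, and the job is handed in when it is done.

```bash
mkdir -p pics
cat > h.py <<'E'
import numpy as np, cv2
from workcell import readout, imaging, bot, spotter
from scipy.spatial.transform import Rotation as R
def K(name):
    i=imaging.camera_info(name); return 200/np.tan(np.radians(i["vertical_fov"])/2),i["cx"],i["cy"],i
def ray(name,u,v):
    f,cx,cy,i=K(name); T=np.array(i["extrinsics"]); return T[:3,3],T[:3,:3]@np.array([(u-cx)/f,(v-cy)/f,1])
def atz(name,u,v,z):
    o,d=ray(name,u,v); return o+d*(z-o[2])/d[2]
def proj(name,p):
    f,cx,cy,i=K(name); c=np.linalg.inv(np.array(i["extrinsics"]))@np.append(p,1); return np.array([cx+f*c[0]/c[2],cy+f*c[1]/c[2]])
E
python3 - <<'E'
from h import *
for n in("top","scene"):
    im,d=imaging.camera(n); cv2.imwrite(f"pics/{n}0.png",im[...,::-1])
    print(n,K(n))
    for t,z in (("centre",.034),("pin",.097),("knob",.041),("cup_a",.036),("coaster_a",.036),("tamper",0),("canister",0),("puck",0)):
        for r in spotter.mark_of(n,t)[:4]: print(t,np.round(r["uv"],1),round(r["confidence"],2),np.round(atz(n,*r["uv"],z),4))
print(readout.get_obs())
E
```

```text
top (np.float64(386.7145979068891), 317.5128516080438, 199.13968823551292, {'vertical_fov': 54.69395561665846, 'cx': 317.5128516080438, 'cy': 199.13968823551292, 'extrinsics': array([[-0.0189238 , -0.99130576,  0.13021055,  0.39102891],
       [-0.99970697,  0.01679424, -0.01743356,  0.01986541],
       [ 0.0150952 , -0.1305023 , -0.99133308,  1.28554486],
       [ 0.        ,  0.        ,  0.        ,  1.        ]])})
centre [302.2 191.3] 0.56 [0.5821 0.0475 0.034 ]
pin [308.3 153.8] 0.6 [0.6916 0.0252 0.097 ]
knob [321.  209.9] 0.66 [ 0.5192 -0.0126  0.041 ]
knob [305.6 157.7] 0.63 [0.6927 0.0346 0.041 ]
cup_a [388.5 218.5] 0.91 [ 0.4879 -0.2314  0.036 ]
cup_a [319.9 214.6] 0.77 [ 0.5045 -0.0089  0.036 ]
cup_a [411.  197.3] 0.68 [ 0.556  -0.3082  0.036 ]
cup_a [210.4 194.7] 0.66 [0.5756 0.3458 0.036 ]
coaster_a [284.3 208.1] 0.8 [0.5277 0.1062 0.036 ]
tamper [451.6 207.8] 0.87 [ 0.5229 -0.4529  0.    ]
canister [174.5 228.5] 0.64 [0.4701 0.4713 0.    ]
puck [177.  181.1] 0.84 [0.6289 0.4676 0.    ]
scene (np.float64(378.78088873065144), 322.1725722693404, 196.83757226742202, {'vert
[... 1022 characters left out ...]
 ] 0.82 [0.6215 0.4746 0.    ]
{'time': 0.9, 'q': array([ 7.51161398e+01,  4.97812936e+00,  1.00773621e+01,  9.51015291e+01,
       -9.30342612e-04,  9.00003846e+01]), 'qd': array([ 0.01809725, -0.02745678,  0.01791083, -0.11366535,  0.06334322,
       -0.00119247]), 'joint_efforts': array([ 4.01723773e-04, -5.20094383e+01,  4.64862227e+01,  1.30523826e-03,
       -8.06973048e-05,  9.44188855e-06]), 'ee_pos': array([0.14127133, 0.53152239, 0.24998391]), 'tcp_rot': array([-1.79997704e+02,  9.30358025e-04,  1.65115755e+02]), 'wrist_force': array([-0.16406475,  0.26705396, -0.59131556]), 'torque': array([ 0.00646156, -0.00140387, -0.01231393]), 'grasp_force': 0.0, 'opening': 0.0853277642301817}
```

View pics/top0.png

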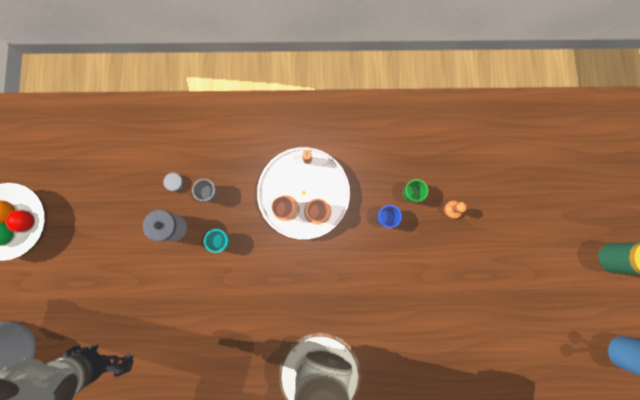

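View pics/scene0.png

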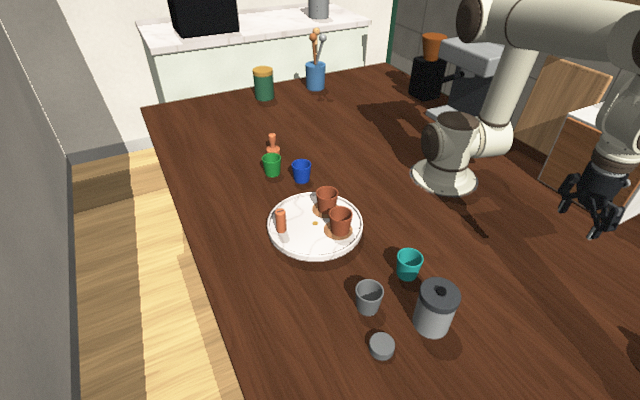

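Run:
```python
from h import *
for n,c,k in(("top",(304,192),(307,156)),("scene",(316,223),(280,221))):
    im=cv2.imread(f"pics/{n}0.png"); hsv=cv2.cvtColor(im,cv2.COLOR_BGR2HSV)
    w=((hsv[...,1]<60)&(hsv[...,2]>140)).astype(np.uint8)
    m=np.zeros_like(w); cv2.circle(m,c,60,1,-1); w&=m
    cs=max(cv2.findContours(w,cv2.RETR_EXTERNAL,cv2.CHAIN_APPROX_NONE)[0],key=cv2.contourArea)
    P=np.array([atz(n,u,v,.044)[:2] for u,v in cv2.convexHull(cs)[:,0]])
    A=np.c_[2*P,np.ones(len(P))]; s=np.linalg.lstsq(A,(P**2).sum(1),rcond=None)[0]
    print(n,"rim fit",s[:2],np.sqrt(s[2]+s[0]**2+s[1]**2))
    sat=(hsv[...,1]>90)
    for nm,p,r,z in(("dot",c,7,.034),("knob",k,16,.08)):
        m=np.zeros_like(w); cv2.circle(m,p,r,1,-1); ys,xs=np.nonzero(sat&(m>0))
        print(nm,len(xs),xs.mean(),ys.mean(),xs.min(),xs.max(),ys.min(),ys.max(),atz(n,xs.mean(),ys.mean(),z))
    x,y=k; cv2.imwrite(f"pics/{n}crop.png",cv2.resize(im[y-40:y+70,x-60:x+80],None,fx=4,fy=4,interpolation=cv2.INTER_NEAREST))
a=cv2.imread("pics/topcrop.png");b=cv2.imread("pics/scenecrop.png");cv2.imwrite("pics/crop.png",cv2.resize(np.vstack([a,b]),None,fx=.68,fy=.68))
```

```text
top rim fit [0.57736005 0.04404783] 0.15172347556011692
dot 11 303.3636363636364 192.45454545454547 302 305 191 194 [0.57824877 0.04370888 0.034     ]
knob 218 307.54128440366975 148.94495412844037 294 321 140 161 [0.71179722 0.02748908 0.08      ]
scene rim fit [0.58369138 0.05190818] 0.15499673805282876
dot 14 314.85714285714283 222.92857142857142 313 317 222 224 [0.5790626  0.04289401 0.034     ]
knob 271 277.9594095940959 219.82656826568265 264 285 207 232 [0.69422449 0.02449409 0.08      ]
```

View pics/crop.png

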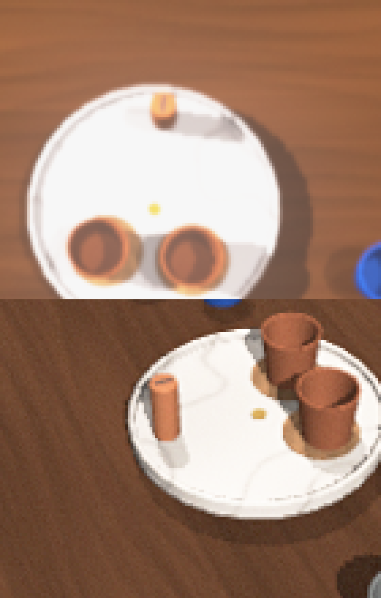

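Crop: the upright copper cylinder on the tray (top image about (307,156), scene (280,220)) is the knob. Its look-alike is the tamper, top (455,209), which stands off the tray. The brown cups are on the coasters. Next I move above the knob.

```bash
python3 -m jog '[{"rotation":[0,0,-84],"translation":[546,-506,0],"grip":85},{"rotation":[0,0,-84],"translation":[546,-506,0],"grip":85},{"rotation":[0,0,-84],"translation":[546,-506,0],"grip":85},{"rotation":[0,0,-84],"translation":[546,-506,0],"grip":85},{"rotation":[0,0,-84],"translation":[546,-506,0],"grip":85},{"rotation":[0,0,-84],"translation":[546,-506,0],"grip":85},{"rotation":[0,0,-84],"translation":[546,-506,0],"grip":85},{"rotation":[0,0,-84],"translation":[546,-506,0],"grip":85},{"rotation":[0,0,-84],"translation":[546,-506,0],"grip":85},{"rotation":[0,0,-84],"translation":[546,-506,0],"grip":85},{"rotation":[0,0,-84],"translation":[546,-506,0],"grip":85},{"rotation":[0,0,-84],"translation":[546,-506,0],"grip":85},{"rotation":[0,0,-84],"translation":[546,-506,0],"grip":85},{"rotation":[0,0,-84],"translation":[546,-506,0],"grip":85},{"rotation":[0,0,-84],"translation":[546,-506,0],"grip":85},{"rotation":[0,0,-84],"translation":[546,-506,0],"grip":85},{"rotation":[0,0,-84],"translation":[546,-506,0],"grip":85}]' 30
cat >> h.py <<'E'
def wristT():
    o=readout.get_obs(); T=np.eye(4); T[:3,:3]=R.from_euler("xyz",o["tcp_rot"],degrees=True).as_matrix(); T[:3,3]=o["ee_pos"]
    return T@np.array(imaging.camera_info("wrist")["tool_from_camera"]),o
def watz(T,u,v,z):
    f,cx,cy,i=K("wrist"); d=T[:3,:3]@np.array([(u-cx)/f,(v-cy)/f,1]); return T[:3,3]+d*(z-T[2,3])/d[2]
def wproj(T,p):
    f,cx,cy,i=K("wrist"); c=np.linalg.inv(T)@np.append(p,1); return np.array([cx+f*c[0]/c[2],cy+f*c[1]/c[2]])
E
python3 - <<'E'
from h import *
T,o=wristT(); print(o["time"],o["ee_pos"],o["tcp_rot"],o["q"])
im,d=imaging.camera("wrist"); cv2.imwrite("pics/w1.png",im[...,::-1]); print(K("wrist")[3])
for t,z in(("pin",.097),("knob",.041),("centre",.034),("coaster_a",.036)):
    for r in spotter.mark_of("wrist",t)[:3]: print(t,r,watz(T,*r["uv"],z))
# knob top by depth
f,cx,cy,i=K("wrist"); v,u=np.mgrid[:400,:640]; P=np.stack([(u-cx)/f*d,(v-cy)/f*d,d],-1)@T[:3,:3].T+T[:3,3]
m=(abs(P[...,2]-.117)<.006)&(d>0)&(np.hypot(P[...,0]-.687,P[...,1]-.026)<.05)
print("top",m.sum(),np.median(P[m],0),P[m].min(0),P[m].max(0))
E
```

```text
time: 2.6
ee_pos: [0.6878, 0.0246, 0.2485]
tcp_rot: [-179.9, 0.0, 81.0]
wrist_force: [0.2, 0.2, 0.8]
opening: 0.085
grasp_force: 0.0
2.6 [0.68775768 0.0245955  0.24850045] [-1.79883700e+02  1.47216072e-02  8.10137951e+01] [2.04511161e+00 2.58656420e+01 3.53490786e+01 9.96004042e+01
 7.80384031e-03 1.01031323e+02]
{'vertical_fov': 59.93797043782142, 'cx': 313.4793314367688, 'cy': 200.20647984768138, 'tool_from_camera': array([[ 6.42319958e-04, -9.46892544e-01, -3.21549526e-01,
         8.27022421e-02],
       [ 9.99999781e-01,  6.60192776e-04,  5.34542870e-05,
        -2.07602271e-04],
       [ 1.61669208e-04, -3.21549489e-01,  9.46892760e-01,
        -1.24056964e-01],
       [ 0.00000000e+00,  0.00000000e+00,  0.00000000e+00,
         1.00000000e+00]])}
pin {'uv': [311.7, 176.7], 'confidence': 0.69} [0.68728547 0.0342344  0.097     ]
knob {'uv': [311.3, 167.5], 'confidence': 0.73} [0.6856282  0.02882281 0.041     ]
centre {'uv': [205.7, 167.6], 'confidence': 0.6} [0.58100394 0.0434536  0.034     ]
top 1262 [0.68869749 0.03128243 0.11711197] [0.67286157 0.01467621 0.11110965] [0.70417959 0.04587286 0.11982687]
```

View pics/w1.png

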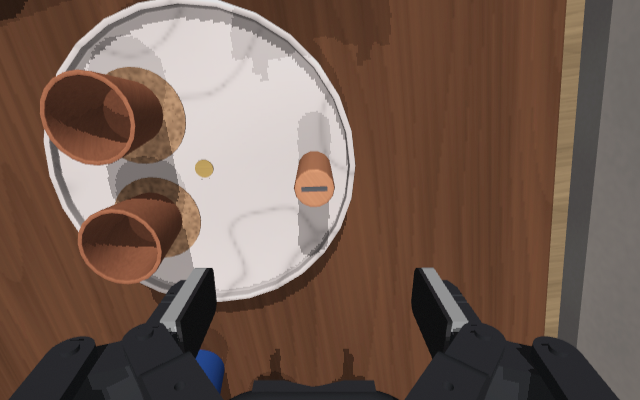

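The wrist view shows the knob top at about (315,188), the brass dot at (204,168), and both brown cups on their coasters. The knob is at about (0.6885, 0.030) and the centre at about (0.5795, 0.0435), 110 mm apart as expected. I descend around the knob.

```bash
python3 -m jog '[{"rotation":[0,0,0],"translation":[1,5,-40],"grip":85},{"rotation":[0,0,0],"translation":[1,5,-80],"grip":85},{"rotation":[0,0,0],"translation":[1,5,-120],"grip":85},{"rotation":[0,0,0],"translation":[1,5,-145],"grip":85},{"rotation":[0,0,0],"translation":[1,5,-153],"grip":85},{"rotation":[0,0,0],"translation":[1,5,-153],"grip":85},{"rotation":[0,0,0],"translation":[1,5,-153],"grip":85}]'
cat >> h.py <<'E'
def knobtop(save=None,guess=None,rad=.05):
    """knob top centre in world by wrist colour+depth"""
    T,o=wristT(); im,d=imaging.camera("wrist")
    if save: cv2.imwrite(save,im[...,::-1])
    f,cx,cy,i=K("wrist"); v,u=np.mgrid[:400,:640]; P=np.stack([(u-cx)/f*d,(v-cy)/f*d,d],-1)@T[:3,:3].T+T[:3,3]
    hsv=cv2.cvtColor(im,cv2.COLOR_RGB2HSV)
    g=o["ee_pos"] if guess is None else guess
    m=(abs(P[...,2]-.117)<.006)&(d>0)&(np.hypot(P[...,0]-g[0],P[...,1]-g[1])<rad)&(hsv[...,1]>70)&((hsv[...,0]<18)|(hsv[...,0]>172))
    ys,xs=np.nonzero(m)
    if len(xs)<50: return o,None,None,len(xs)
    (a,b),r=cv2.minEnclosingCircle(np.float32(P[m][:,:2]))
    return o,np.array([a,b]),watz(T,xs.mean(),ys.mean(),.117)[:2],(len(xs),round(r,4))
E
python3 - <<'E'
from h import *
o,c,m,n=knobtop("pics/w2.png"); print(o["time"],o["ee_pos"],o["tcp_rot"],c,m,n)
print(spotter.mark_of("wrist","pin")[:2],wproj(wristT()[0],[.6885,.030,.097]))
E
```

```text
time: 3.55
ee_pos: [0.6889, 0.0309, 0.0993]
tcp_rot: [179.8, -0.0, 81.1]
wrist_force: [0.1, 0.3, 0.6]
opening: 0.085
grasp_force: 0.0
3.55 [0.68893018 0.03089354 0.09927695] [ 1.79845017e+02 -3.09342206e-02  8.11404995e+01] [0.70220041 0.0256307 ] [0.68910626 0.03342993] (4658, 0.0302)
[{'uv': [311.2, 291.5], 'confidence': 0.95}] [312.50203001 291.13315267]
```

View pics/w2.png

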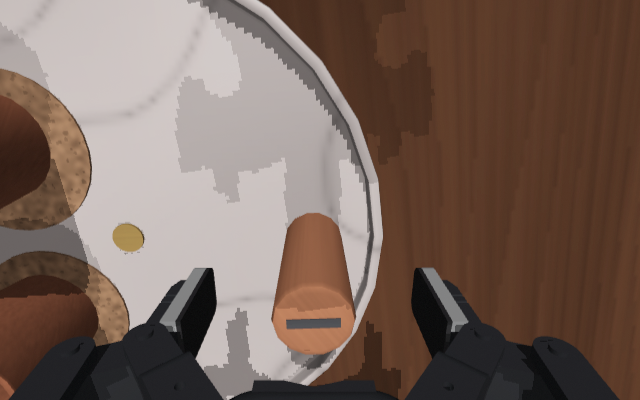

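The knob top is centred between the pads at about (314,318), and the brass dot is at (128,238). I close on it.

```bash
python3 -m jog '[{"rotation":[0,0,0],"translation":[0,0,0],"grip":55},{"rotation":[0,0,0],"translation":[0,0,0],"grip":40},{"rotation":[0,0,0],"translation":[0,0,0],"grip":28},{"rotation":[0,0,0],"translation":[0,0,0],"grip":28},{"rotation":[0,0,0],"translation":[0,0,0],"grip":28},{"rotation":[0,0,0],"translation":[0,0,0],"grip":28}]' 25
python3 - <<'E'
from h import *
T,o=wristT(); im,d=imaging.camera("wrist"); print({k:np.round(o[k],4) for k in("time","ee_pos","wrist_force","opening","grasp_force","tcp_rot")})
hsv=cv2.cvtColor(im,cv2.COLOR_RGB2HSV); m=np.zeros((400,640),np.uint8); cv2.circle(m,(128,238),30,1,-1)
ys,xs=np.nonzero((m>0)&(hsv[...,1]>90)); c=watz(T,xs.mean(),ys.mean(),.034); p=spotter.mark_of("wrist","pin")[0]
print(len(xs),xs.mean(),ys.mean(),"centre",c,"pin",p,watz(T,*p["uv"],.097),np.hypot(*(c-o["ee_pos"])[:2]), np.degrees(np.arctan2(*(o["ee_pos"]-c)[1::-1])))
E
```

```text
time: 4.25
ee_pos: [0.6886, 0.0305, 0.0972]
tcp_rot: [180.0, -0.0, 81.1]
wrist_force: [2.3, 0.3, 1.0]
opening: 0.0314
grasp_force: 25.6
{'time': np.float64(4.25), 'ee_pos': array([0.6886, 0.0305, 0.0972]), 'wrist_force': array([2.3032, 0.2978, 0.9774]), 'opening': np.float64(0.0314), 'grasp_force': np.float64(25.6139), 'tcp_rot': array([ 1.799566e+02, -6.300000e-03,  8.111340e+01])}
682 126.75953079178886 237.7565982404692 centre [0.57858619 0.04325676 0.034     ] pin {'uv': [315.3, 291.9], 'confidence': 0.62} [0.68919649 0.03065984 0.097     ] 0.11073370761575599 -6.601982992234488
```

```bash
cat >> h.py <<'E'
C=np.array([.5786,.0433]); RR=.1103
def rows(p0,ths,grips,rot=None):
    import json; out=[]
    for k,(t,g) in enumerate(zip(ths,grips)):
        d=(C+RR*np.array([np.cos(t),np.sin(t)])-p0)*1000
        out.append({"rotation":[0,0,0 if rot is None else round(rot[k],1)],"translation":[float(x) for x in np.round(d*2)/2]+[0],"grip":g})
    print(json.dumps(out).replace(" ","").replace(".0,",",")); 
    e=np.array(out[-1]["translation"][:2])/1000+p0; print("end cmd",e)
    return e
E
python3 - <<'E'
from h import *
p=np.array([.6883,.0305]); a0=np.radians(-6.65); a=.4; w=.97; t=np.arange(1,61)*.1
th=a0+np.where(t<w/a,.5*a*t*t,.5*w*w/a+w*(t-w/a))
print(np.degrees(th[[19,39,42,44,59]]))
p=rows(p,th[:20],[28]*20); p=rows(p,th[20:40],[28]*20)
E
```

```text
[ 39.18662361 148.27062583 164.94369767 176.05907889 259.42443809]
[{"rotation":[0,0,0],"translation":[-0,0,0],"grip":28},{"rotation":[0,0,0],"translation":[-0,1,0],"grip":28},{"rotation":[0,0,0],"translation":[0,2,0],"grip":28},{"rotation":[0,0,0],"translation":[0,3.5,0],"grip":28},{"rotation":[0,0,0],"translation":[0.5,5.5,0],"grip":28},{"rotation":[0,0,0],"translation":[0.5,8,0],"grip":28},{"rotation":[0,0,0],"translation":[0.5,11,0],"grip":28},{"rotation":[0,0,0],"translation":[0.5,14,0],"grip":28},{"rotation":[0,0,0],"translation":[0.5,18,0],"grip":28},{"rotation":[0,0,0],"translation":[0,22,0],"grip":28},{"rotation":[0,0,0],"translation":[-0.5,26.5,0],"grip":28},{"rotation":[0,0,0],"translation":[-1,31.5,0],"grip":28},{"rotation":[0,0,0],"translation":[-2,37,0],"grip":28},{"rotation":[0,0,0],"translation":[-3.5,43,0],"grip":28},{"rotation":[0,0,0],"translation":[-5.5,49,0],"grip":28},{"rotation":[0,0,0],"translation":[-8,55.5,0],"grip":28},{"rotation":[0,0,0],"translation":[-11,62,0],"grip":28},{"rotation":[0,0,0],"translation":[-14.5,68.5,0],"grip":28},{"rotation":[0,0,0],"tra
[... 616 characters left out ...]
0.5,0],"grip":28},{"rotation":[0,0,0],"translation":[-91,40.5,0],"grip":28},{"rotation":[0,0,0],"translation":[-101.5,39.5,0],"grip":28},{"rotation":[0,0,0],"translation":[-112,37.5,0],"grip":28},{"rotation":[0,0,0],"translation":[-122.5,34.5,0],"grip":28},{"rotation":[0,0,0],"translation":[-132,30.5,0],"grip":28},{"rotation":[0,0,0],"translation":[-141.5,25.5,0],"grip":28},{"rotation":[0,0,0],"translation":[-150.5,19.5,0],"grip":28},{"rotation":[0,0,0],"translation":[-159,13,0],"grip":28},{"rotation":[0,0,0],"translation":[-166.5,5.5,0],"grip":28},{"rotation":[0,0,0],"translation":[-173.5,-3,0],"grip":28},{"rotation":[0,0,0],"translation":[-179.5,-11.5,0],"grip":28}]
end cmd [0.4848 0.1015]
```

```bash
python3 -m jog '[{"rotation":[0,0,0],"translation":[0,0.3,0],"grip":28},{"rotation":[0,0,0],"translation":[0,1,0],"grip":28},{"rotation":[0,0,0],"translation":[0,2,0],"grip":28},{"rotation":[0,0,0],"translation":[0,3.5,0],"grip":28},{"rotation":[0,0,0],"translation":[0.5,5.5,0],"grip":28},{"rotation":[0,0,0],"translation":[0.5,8,0],"grip":28},{"rotation":[0,0,0],"translation":[0.5,11,0],"grip":28},{"rotation":[0,0,0],"translation":[0.5,14,0],"grip":28},{"rotation":[0,0,0],"translation":[0.5,18,0],"grip":28},{"rotation":[0,0,0],"translation":[0,22,0],"grip":28},{"rotation":[0,0,0],"translation":[-0.5,26.5,0],"grip":28},{"rotation":[0,0,0],"translation":[-1,31.5,0],"grip":28},{"rotation":[0,0,0],"translation":[-2,37,0],"grip":28},{"rotation":[0,0,0],"translation":[-3.5,43,0],"grip":28},{"rotation":[0,0,0],"translation":[-5.5,49,0],"grip":28},{"rotation":[0,0,0],"translation":[-8,55.5,0],"grip":28},{"rotation":[0,0,0],"translation":[-11,62,0],"grip":28},{"rotation":[0,0,0],"translation":[-14.5,68.5,0],"grip":28},{"rotation":[0,0,0],"translation":[-19,75.5,0],"grip":28},{"rotation":[0,0,0],"translation":[-24,82.5,0],"grip":28}]' 25
python3 -c "
from h import *
o=readout.get_obs();print(o['ee_pos'],o['wrist_force'],np.hypot(*(o['ee_pos'][:2]-C)),np.degrees(np.arctan2(*(o['ee_pos'][:2]-C)[::-1])))"
```

```text
time: 6.35
ee_pos: [0.6641, 0.114, 0.0972]
tcp_rot: [180.0, -0.0, 81.1]
wrist_force: [2.8, 1.9, 3.9]
opening: 0.0313
grasp_force: 25.8
[0.66412206 0.11396961 0.0972196 ] [2.78302965 1.94310761 3.92278096] 0.11094240026478724 39.568007590615665
```

```bash
python3 -m jog '[{"rotation":[0,0,0],"translation":[-6,7,0],"grip":28},{"rotation":[0,0,0],"translation":[-13,13.5,0],"grip":28},{"rotation":[0,0,0],"translation":[-21,19.5,0],"grip":28},{"rotation":[0,0,0],"translation":[-29.5,25,0],"grip":28},{"rotation":[0,0,0],"translation":[-39,30,0],"grip":28},{"rotation":[0,0,0],"translation":[-49,34,0],"grip":28},{"rotation":[0,0,0],"translation":[-59,37.5,0],"grip":28},{"rotation":[0,0,0],"translation":[-69.5,39.5,0],"grip":28},{"rotation":[0,0,0],"translation":[-80,40.5,0],"grip":28},{"rotation":[0,0,0],"translation":[-91,40.5,0],"grip":28},{"rotation":[0,0,0],"translation":[-101.5,39.5,0],"grip":28},{"rotation":[0,0,0],"translation":[-112,37.5,0],"grip":28},{"rotation":[0,0,0],"translation":[-122.5,34.5,0],"grip":28},{"rotation":[0,0,0],"translation":[-132,30.5,0],"grip":28},{"rotation":[0,0,0],"translation":[-141.5,25.5,0],"grip":28},{"rotation":[0,0,0],"translation":[-150.5,19.5,0],"grip":28},{"rotation":[0,0,0],"translation":[-159,13,0],"grip":28},{"rotation":[0,0,0],"translation":[-166.5,5.5,0],"grip":28},{"rotation":[0,0,0],"translation":[-173.5,-3,0],"grip":28},{"rotation":[0,0,0],"translation":[-179.5,-11.5,0],"grip":28}]' 25
python3 -c "
from h import *
o=readout.get_obs();print(o['ee_pos'],o['wrist_force'],np.hypot(*(o['ee_pos'][:2]-C)),np.degrees(np.arctan2(*(o['ee_pos'][:2]-C)[::-1])))
p=np.array([.4848,.1015])
# 3 rows gripped at .97, then open while coasting with tau 8.7
t=np.arange(1,13)*.1; a=np.radians(148.27)
s=np.clip(t-.3,0,None); th=a+.97*np.minimum(t,.3)+.97*8.7*(1-np.exp(-s/8.7)); print(np.degrees(th))
rows(p,th,[28]*3+[85]*9)"
```

```text
time: 8.35
ee_pos: [0.4847, 0.1003, 0.0971]
tcp_rot: [179.9, 0.1, 81.1]
wrist_force: [8.2, -4.9, 1.8]
opening: 0.0312
grasp_force: 25.9
[0.48466679 0.10030523 0.09714003] [ 8.23228671 -4.91221332  1.8334521 ] 0.10987740794314099 148.74769942692762
[153.82769061 159.38538123 164.94307184 170.46894373 175.93166349
 181.33195285 186.67052529 191.94808614 197.16533268 202.32295419
 207.4216321  212.46204004]
[{"rotation":[0,0,0],"translation":[-5,-9.5,0],"grip":28},{"rotation":[0,0,0],"translation":[-9.5,-19.5,0],"grip":28},{"rotation":[0,0,0],"translation":[-12.5,-29.5,0],"grip":28},{"rotation":[0,0,0],"translation":[-15,-40,0],"grip":85},{"rotation":[0,0,0],"translation":[-16,-50.5,0],"grip":85},{"rotation":[0,0,0],"translation":[-16.5,-61,0],"grip":85},{"rotation":[0,0,0],"translation":[-16,-71,0],"grip":85},{"rotation":[0,0,0],"translation":[-14,-81,0],"grip":85},{"rotation":[0,0,0],"translation":[-11.5,-91,0],"grip":85},{"rotation":[0,0,0],"translation":[-8,-100,0],"grip":85},{"rotation":[0,0,0],"translation":[-4,-109,0],"grip":85},{"rotation":[0,0,0],"translation":[0.5,-117.5,0],"grip":85}]
end cmd [ 0.4853 -0.016 ]
```

```bash
python3 -m jog '[{"rotation":[0,0,0],"translation":[-4.5,-9.5,0],"grip":28},{"rotation":[0,0,0],"translation":[-8.5,-19.5,0],"grip":28},{"rotation":[0,0,0],"translation":[-12,-29.5,0],"grip":28},{"rotation":[0,0,0],"translation":[-14,-40,0],"grip":85},{"rotation":[0,0,0],"translation":[-15.5,-50.5,0],"grip":85},{"rotation":[0,0,0],"translation":[-15.5,-61,0],"grip":85},{"rotation":[0,0,0],"translation":[-15,-71,0],"grip":85},{"rotation":[0,0,0],"translation":[-13.5,-81,0],"grip":85},{"rotation":[0,0,0],"translation":[-11.5,-91,0],"grip":85},{"rotation":[0,0,0],"translation":[-8,-100,0],"grip":85}]' 25
cat >> h.py <<'E'
def look(save=None):
    from scipy.optimize import least_squares
    T,o=wristT(); im,d=imaging.camera("wrist")
    if save: cv2.imwrite(save,im[...,::-1])
    t=o["time"]; print("t",t,"tcp",np.round(o["ee_pos"],4),"open",o["opening"],"F",np.round(o["wrist_force"],1))
    for r in spotter.mark_of("wrist","pin")[:2]:
        w=watz(T,*r["uv"],.097)[:2]; print("pin",np.round(r["uv"]),round(r["confidence"],2),np.round(w,4),"R",round(np.hypot(*(w-C)),4),"ang",np.degrees(np.arctan2(*(w-C)[::-1]))%360)
    for nm in("centre",):
        for r in spotter.mark_of("wrist",nm)[:1]: print(nm,round(r["confidence"],2),np.round(watz(T,*r["uv"],.034)[:2],4))
E
python3 -c "
from h import *
look('pics/w3.png'); print(readout.get_obs()['time'])"
```

```text
time: 9.35
ee_pos: [0.477, 0.0007, 0.097]
tcp_rot: [-180.0, -0.0, 81.1]
wrist_force: [-0.0, 0.8, 1.1]
opening: 0.085
grasp_force: 0.0
t 9.35 tcp [0.477  0.0007 0.097 ] open 0.08499673321480124 F [-0.   0.8  1.1]
pin [314. 290.] 0.74 [0.4773 0.0018] R 0.1095 ang 202.26577284402245
centre 0.78 [0.5801 0.0437]
9.5
```

View pics/w3.png

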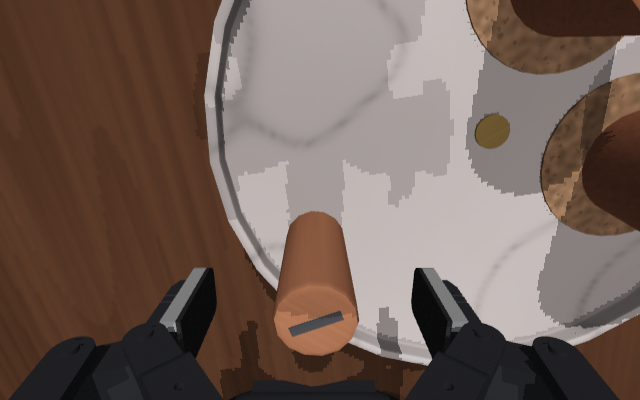

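The knob stands centred between the open fingers at about (316,320), and the tray is coasting with the cups standing. I keep tracking, turning the tool slowly so that it is radial at the catch.

```bash
cat >> h.py <<'E'
C=np.array([.5793,.0435])
def coast(w,t,tau,k=.0077): return (w+k*tau)*tau*(1-np.exp(-t/tau))-k*tau*t   # angle travelled
def cw(w,t,tau,k=.0077): return (w+k*tau)*np.exp(-t/tau)-k*tau
def track(p,a,w,tau,n,lead=.03,g=85,dr=1.5):
    t=np.arange(1,n+1)*.1
    th=np.radians(a)+coast(w,t+lead,tau); e=rows(p,th,[g]*n,dr*np.arange(1,n+1))
    print("pred ang at end",np.degrees(np.radians(a)+coast(w,n*.1,tau))%360,"w",cw(w,n*.1,tau))
E
python3 -c "
from h import *
track(np.array([.4768,.0015]),209.9,.88,8.7,12)"
```

```text
[{"rotation":[0,0,1.5],"translation":[13.5,-23.5,0],"grip":85},{"rotation":[0,0,3.0],"translation":[19.5,-31,0],"grip":85},{"rotation":[0,0,4.5],"translation":[26,-37.5,0],"grip":85},{"rotation":[0,0,6.0],"translation":[33,-43.5,0],"grip":85},{"rotation":[0,0,7.5],"translation":[40.5,-49,0],"grip":85},{"rotation":[0,0,9.0],"translation":[48,-54,0],"grip":85},{"rotation":[0,0,10.5],"translation":[56,-58,0],"grip":85},{"rotation":[0,0,12.0],"translation":[64,-61.5,0],"grip":85},{"rotation":[0,0,13.5],"translation":[72.5,-64,0],"grip":85},{"rotation":[0,0,15.0],"translation":[81,-66,0],"grip":85},{"rotation":[0,0,16.5],"translation":[89,-67.5,0],"grip":85},{"rotation":[0,0,18.0],"translation":[97.5,-68,0],"grip":85}]
end cmd [ 0.5743 -0.0665]
pred ang at end 266.1135083064038 w 0.7579886432133417
```

```bash
python3 -m jog '[{"rotation":[0,0,1.5],"translation":[13.5,-23.5,0],"grip":85},{"rotation":[0,0,3.0],"translation":[19.5,-31,0],"grip":85},{"rotation":[0,0,4.5],"translation":[26,-37.5,0],"grip":85},{"rotation":[0,0,6.0],"translation":[33,-43.5,0],"grip":85},{"rotation":[0,0,7.5],"translation":[40.5,-49,0],"grip":85},{"rotation":[0,0,9.0],"translation":[48,-54,0],"grip":85},{"rotation":[0,0,10.5],"translation":[56,-58,0],"grip":85},{"rotation":[0,0,12.0],"translation":[64,-61.5,0],"grip":85},{"rotation":[0,0,13.5],"translation":[72.5,-64,0],"grip":85},{"rotation":[0,0,15.0],"translation":[81,-66,0],"grip":85},{"rotation":[0,0,16.5],"translation":[89,-67.5,0],"grip":85},{"rotation":[0,0,18.0],"translation":[97.5,-68,0],"grip":85}]' 25
sed -i 's/for nm in("centre",)/for nm in ()/' h.py
python3 -c "
from h import *
look('pics/w4.png'); o=readout.get_obs(); print(o['time'],o['ee_pos'])"
```

```text
time: 10.7
ee_pos: [0.5749, -0.0665, 0.0969]
tcp_rot: [-180.0, -0.0, 99.2]
wrist_force: [-0.4, 0.0, 0.8]
opening: 0.0849
grasp_force: 0.0
t 10.7 tcp [ 0.5749 -0.0665  0.0969] open 0.0848726426519613 F [-0.4  0.   0.8]
pin [312. 294.] 0.96 [ 0.5741 -0.0671] R 0.1108 ang 267.3008923228949
10.8 [ 0.57516357 -0.06639918  0.0967792 ]
```

```bash
python3 -c "
from h import *
track(np.array([.5743,-.0665]),271.8,.773,10,15)"
```

```text
[{"rotation":[0,0,1.5],"translation":[19.5,0.5,0],"grip":85},{"rotation":[0,0,3.0],"translation":[27.5,2,0],"grip":85},{"rotation":[0,0,4.5],"translation":[35.5,4,0],"grip":85},{"rotation":[0,0,6.0],"translation":[43.5,6.5,0],"grip":85},{"rotation":[0,0,7.5],"translation":[51,9.5,0],"grip":85},{"rotation":[0,0,9.0],"translation":[58,13.5,0],"grip":85},{"rotation":[0,0,10.5],"translation":[65,17.5,0],"grip":85},{"rotation":[0,0,12.0],"translation":[71.5,22,0],"grip":85},{"rotation":[0,0,13.5],"translation":[77.5,26.5,0],"grip":85},{"rotation":[0,0,15.0],"translation":[83,32,0],"grip":85},{"rotation":[0,0,16.5],"translation":[88,37.5,0],"grip":85},{"rotation":[0,0,18.0],"translation":[93,43,0],"grip":85},{"rotation":[0,0,19.5],"translation":[97,49.5,0],"grip":85},{"rotation":[0,0,21.0],"translation":[101,55.5,0],"grip":85},{"rotation":[0,0,22.5],"translation":[104.5,62,0],"grip":85}]
end cmd [ 0.6788 -0.0045]
pred ang at end 333.01952056702714 w 0.6546017799612992
```

```bash
python3 -m jog '[{"rotation":[0,0,1.5],"translation":[19.5,0.5,0],"grip":85},{"rotation":[0,0,3.0],"translation":[27.5,2,0],"grip":85},{"rotation":[0,0,4.5],"translation":[35.5,4,0],"grip":85},{"rotation":[0,0,6.0],"translation":[43.5,6.5,0],"grip":85},{"rotation":[0,0,7.5],"translation":[51,9.5,0],"grip":85},{"rotation":[0,0,9.0],"translation":[58,13.5,0],"grip":85},{"rotation":[0,0,10.5],"translation":[65,17.5,0],"grip":85},{"rotation":[0,0,12.0],"translation":[71.5,22,0],"grip":85},{"rotation":[0,0,13.5],"translation":[77.5,26.5,0],"grip":85},{"rotation":[0,0,15.0],"translation":[83,32,0],"grip":85},{"rotation":[0,0,16.5],"translation":[88,37.5,0],"grip":85},{"rotation":[0,0,18.0],"translation":[93,43,0],"grip":85},{"rotation":[0,0,19.5],"translation":[97,49.5,0],"grip":85},{"rotation":[0,0,21.0],"translation":[101,55.5,0],"grip":85},{"rotation":[0,0,22.5],"translation":[104.5,62,0],"grip":85}]' 25
python3 -c "
from h import *
look('pics/w5.png'); o=readout.get_obs(); print(o['time'],o['ee_pos'])"
```

```text
time: 12.3
ee_pos: [0.6791, -0.0039, 0.097]
tcp_rot: [180.0, -0.0, 121.7]
wrist_force: [-0.2, -0.1, 0.8]
opening: 0.0851
grasp_force: 0.0
t 12.3 tcp [ 0.6791 -0.0039  0.097 ] open 0.08508950105929343 F [-0.2 -0.1  0.8]
pin [313. 289.] 0.9 [ 0.6777 -0.0023] R 0.1085 ang 335.0383530928516
12.4 [ 0.67911519 -0.00348987  0.09686571]
```

```bash
python3 -c "
from h import *
track(np.array([.6788,-.0045]),339.0,.683,12.5,17)"
```

```text
[{"rotation":[0,0,1.5],"translation":[6.5,17.5,0],"grip":85},{"rotation":[0,0,3.0],"translation":[8.5,25,0],"grip":85},{"rotation":[0,0,4.5],"translation":[9.5,32,0],"grip":85},{"rotation":[0,0,6.0],"translation":[10.5,39.5,0],"grip":85},{"rotation":[0,0,7.5],"translation":[11,46.5,0],"grip":85},{"rotation":[0,0,9.0],"translation":[10.5,53.5,0],"grip":85},{"rotation":[0,0,10.5],"translation":[10,60.5,0],"grip":85},{"rotation":[0,0,12.0],"translation":[9,67.5,0],"grip":85},{"rotation":[0,0,13.5],"translation":[7.5,74.5,0],"grip":85},{"rotation":[0,0,15.0],"translation":[5.5,81,0],"grip":85},{"rotation":[0,0,16.5],"translation":[3.5,87.5,0],"grip":85},{"rotation":[0,0,18.0],"translation":[1,94,0],"grip":85},{"rotation":[0,0,19.5],"translation":[-2,100,0],"grip":85},{"rotation":[0,0,21.0],"translation":[-5.5,105.5,0],"grip":85},{"rotation":[0,0,22.5],"translation":[-9,111,0],"grip":85},{"rotation":[0,0,24.0],"translation":[-13,116.5,0],"grip":85},{"rotation":[0,0,25.5],"translation":[-17,121,0],"grip":85}]
end cmd [0.6618 0.1165]
pred ang at end 40.5910855608613 w 0.5839126213668344
```

```bash
python3 -m jog '[{"rotation":[0,0,1.5],"translation":[6.5,17.5,0],"grip":85},{"rotation":[0,0,3.0],"translation":[8.5,25,0],"grip":85},{"rotation":[0,0,4.5],"translation":[9.5,32,0],"grip":85},{"rotation":[0,0,6.0],"translation":[10.5,39.5,0],"grip":85},{"rotation":[0,0,7.5],"translation":[11,46.5,0],"grip":85},{"rotation":[0,0,9.0],"translation":[10.5,53.5,0],"grip":85},{"rotation":[0,0,10.5],"translation":[10,60.5,0],"grip":85},{"rotation":[0,0,12.0],"translation":[9,67.5,0],"grip":85},{"rotation":[0,0,13.5],"translation":[7.5,74.5,0],"grip":85},{"rotation":[0,0,15.0],"translation":[5.5,81,0],"grip":85},{"rotation":[0,0,16.5],"translation":[3.5,87.5,0],"grip":85},{"rotation":[0,0,18.0],"translation":[1,94,0],"grip":85},{"rotation":[0,0,19.5],"translation":[-2,100,0],"grip":85},{"rotation":[0,0,21.0],"translation":[-5.5,105.5,0],"grip":85},{"rotation":[0,0,22.5],"translation":[-9,111,0],"grip":85},{"rotation":[0,0,24.0],"translation":[-13,116.5,0],"grip":85},{"rotation":[0,0,25.5],"translation":[-17,121,0],"grip":85}]' 25
python3 -c "
from h import *
look('pics/w6.png'); o=readout.get_obs(); print(o['time'],o['ee_pos'])"
```

```text
time: 14.1
ee_pos: [0.6614, 0.117, 0.097]
tcp_rot: [180.0, 0.0, 147.2]
wrist_force: [-0.1, 0.2, 0.5]
opening: 0.0851
grasp_force: 0.0
t 14.1 tcp [0.6614 0.117  0.097 ] open 0.08511266702511673 F [-0.1  0.2  0.5]
pin [313. 291.] 0.65 [0.6604 0.1172] R 0.1096 ang 42.266761053773095
pin [13. 44.] 0.41 [0.5285 0.0853] R 0.0658 ang 140.58795234551053
14.2 [0.66129599 0.11716666 0.09711085]
```

```bash
python3 -c "
from h import *
track(np.array([.6618,.1165]),45.7,.603,14,17,dr=2.5)"
```

```text
[{"rotation":[0,0,2.5],"translation":[-12,11.5,0],"grip":85},{"rotation":[0,0,5.0],"translation":[-17,15.5,0],"grip":85},{"rotation":[0,0,7.5],"translation":[-22.5,19.5,0],"grip":85},{"rotation":[0,0,10.0],"translation":[-28,23,0],"grip":85},{"rotation":[0,0,12.5],"translation":[-33.5,26,0],"grip":85},{"rotation":[0,0,15.0],"translation":[-39,28.5,0],"grip":85},{"rotation":[0,0,17.5],"translation":[-45,31,0],"grip":85},{"rotation":[0,0,20.0],"translation":[-51,32.5,0],"grip":85},{"rotation":[0,0,22.5],"translation":[-57,34.5,0],"grip":85},{"rotation":[0,0,25.0],"translation":[-63,35.5,0],"grip":85},{"rotation":[0,0,27.5],"translation":[-69,36.5,0],"grip":85},{"rotation":[0,0,30.0],"translation":[-75,37,0],"grip":85},{"rotation":[0,0,32.5],"translation":[-81,37.5,0],"grip":85},{"rotation":[0,0,35.0],"translation":[-87,37,0],"grip":85},{"rotation":[0,0,37.5],"translation":[-92.5,37,0],"grip":85},{"rotation":[0,0,40.0],"translation":[-98.5,36,0],"grip":85},{"rotation":[0,0,42.5],"translation":[-104,35,0],"grip":85}]
end cmd [0.5578 0.1515]
pred ang at end 100.39551422583021 w 0.5217230850491332
```

```bash
python3 -m jog '[{"rotation":[0,0,2.5],"translation":[-12,11.5,0],"grip":85},{"rotation":[0,0,5.0],"translation":[-17,15.5,0],"grip":85},{"rotation":[0,0,7.5],"translation":[-22.5,19.5,0],"grip":85},{"rotation":[0,0,10.0],"translation":[-28,23,0],"grip":85},{"rotation":[0,0,12.5],"translation":[-33.5,26,0],"grip":85},{"rotation":[0,0,15.0],"translation":[-39,28.5,0],"grip":85},{"rotation":[0,0,17.5],"translation":[-45,31,0],"grip":85},{"rotation":[0,0,20.0],"translation":[-51,32.5,0],"grip":85},{"rotation":[0,0,22.5],"translation":[-57,34.5,0],"grip":85},{"rotation":[0,0,25.0],"translation":[-63,35.5,0],"grip":85},{"rotation":[0,0,27.5],"translation":[-69,36.5,0],"grip":85},{"rotation":[0,0,30.0],"translation":[-75,37,0],"grip":85},{"rotation":[0,0,32.5],"translation":[-81,37.5,0],"grip":85},{"rotation":[0,0,35.0],"translation":[-87,37,0],"grip":85},{"rotation":[0,0,37.5],"translation":[-92.5,37,0],"grip":85},{"rotation":[0,0,40.0],"translation":[-98.5,36,0],"grip":85},{"rotation":[0,0,42.5],"translation":[-104,35,0],"grip":85}]' 25
python3 -c "
from h import *
look('pics/w7.png'); o=readout.get_obs(); print(o['time'],o['ee_pos'],o['q'])"
```

```text
time: 15.9
ee_pos: [0.5576, 0.1514, 0.0971]
tcp_rot: [-180.0, 0.0, -170.3]
wrist_force: [0.4, 0.0, -0.8]
opening: 0.0849
grasp_force: 0.0
t 15.9 tcp [0.5576 0.1514 0.0971] open 0.0848888377344983 F [ 0.4  0.  -0.8]
pin [315. 303.] 0.66 [0.5623 0.1528] R 0.1106 ang 98.82020207091212
16.0 [0.55748538 0.151329   0.0972017 ] [ 1.51884720e+01  8.48196527e+00 -2.97876282e+00  7.85299463e+01
 -3.31820907e-03  5.55674565e+00]
```

```bash
python3 -c "
from h import *
track(np.array([.5578,.1515]),101.8,.503,13,18,dr=2.5)"
```

```text
[{"rotation":[0,0,2.5],"translation":[-8,-1.5,0],"grip":85},{"rotation":[0,0,5.0],"translation":[-13,-3.5,0],"grip":85},{"rotation":[0,0,7.5],"translation":[-18.5,-5,0],"grip":85},{"rotation":[0,0,10.0],"translation":[-23.5,-7,0],"grip":85},{"rotation":[0,0,12.5],"translation":[-28,-9.5,0],"grip":85},{"rotation":[0,0,15.0],"translation":[-32.5,-12,0],"grip":85},{"rotation":[0,0,17.5],"translation":[-37,-14.5,0],"grip":85},{"rotation":[0,0,20.0],"translation":[-41.5,-17.5,0],"grip":85},{"rotation":[0,0,22.5],"translation":[-45.5,-20.5,0],"grip":85},{"rotation":[0,0,25.0],"translation":[-49.5,-23.5,0],"grip":85},{"rotation":[0,0,27.5],"translation":[-53.5,-27,0],"grip":85},{"rotation":[0,0,30.0],"translation":[-57,-30.5,0],"grip":85},{"rotation":[0,0,32.5],"translation":[-60.5,-34,0],"grip":85},{"rotation":[0,0,35.0],"translation":[-63.5,-37.5,0],"grip":85},{"rotation":[0,0,37.5],"translation":[-66.5,-41.5,0],"grip":85},{"rotation":[0,0,40.0],"translation":[-69.5,-45.5,0],"grip":85},{"rotation":[0,0,42.5],"translation":[-72,-49.5,0],"grip":85},{"rotation":[0,0,45.0],"translation":[-74.5,-53.5,0],"grip":85}]
end cmd [0.4833 0.098 ]
pred ang at end 149.5615531035035 w 0.42501720326751896
```

```bash
python3 -m jog '[{"rotation":[0,0,2.5],"translation":[-8,-1.5,0],"grip":85},{"rotation":[0,0,5.0],"translation":[-13,-3.5,0],"grip":85},{"rotation":[0,0,7.5],"translation":[-18.5,-5,0],"grip":85},{"rotation":[0,0,10.0],"translation":[-23.5,-7,0],"grip":85},{"rotation":[0,0,12.5],"translation":[-28,-9.5,0],"grip":85},{"rotation":[0,0,15.0],"translation":[-32.5,-12,0],"grip":85},{"rotation":[0,0,17.5],"translation":[-37,-14.5,0],"grip":85},{"rotation":[0,0,20.0],"translation":[-41.5,-17.5,0],"grip":85},{"rotation":[0,0,22.5],"translation":[-45.5,-20.5,0],"grip":85},{"rotation":[0,0,25.0],"translation":[-49.5,-23.5,0],"grip":85},{"rotation":[0,0,27.5],"translation":[-53.5,-27,0],"grip":85},{"rotation":[0,0,30.0],"translation":[-57,-30.5,0],"grip":85},{"rotation":[0,0,32.5],"translation":[-60.5,-34,0],"grip":85},{"rotation":[0,0,35.0],"translation":[-63.5,-37.5,0],"grip":85},{"rotation":[0,0,37.5],"translation":[-66.5,-41.5,0],"grip":85},{"rotation":[0,0,40.0],"translation":[-69.5,-45.5,0],"grip":85},{"rotation":[0,0,42.5],"translation":[-72,-49.5,0],"grip":85},{"rotation":[0,0,45.0],"translation":[-74.5,-53.5,0],"grip":85}]' 25
python3 -c "
from h import *
look('pics/w8.png'); o=readout.get_obs(); print(o['time'],o['ee_pos'],o['tcp_rot'])"
```

```text
time: 17.8
ee_pos: [0.4835, 0.0978, 0.0971]
tcp_rot: [-180.0, 0.0, -125.4]
wrist_force: [-0.0, 0.1, -0.0]
opening: 0.0847
grasp_force: 0.0
t 17.8 tcp [0.4835 0.0978 0.0971] open 0.08469726101242069 F [-0.   0.1 -0. ]
pin [311. 300.] 0.81 [0.4861 0.1001] R 0.109 ang 148.7535068918705
17.9 [0.48344487 0.09769231 0.09717023] [-1.79982597e+02  1.18826542e-02 -1.25454214e+02]
```

View pics/w8.png

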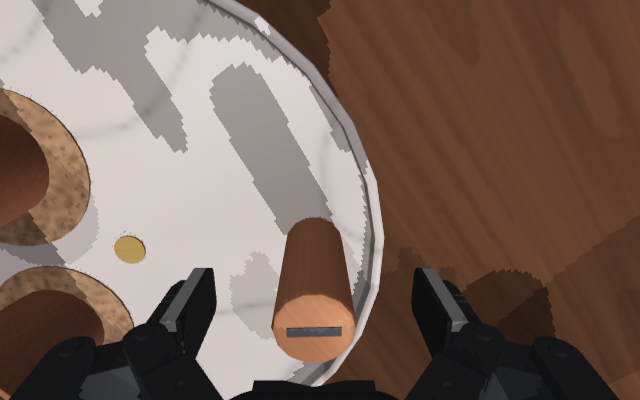

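The knob top is centred between the pads at about (313,328), with closing nearly radial and more than 8 s of free coasting done. Now the catch.

```bash
python3 -c "
from h import *
t=np.arange(1,21)*.1; w=.415
s=np.clip(t-.8,0,1.2); w8=cw(w,.8,12)
th=np.radians(151.3)+coast(w,np.minimum(t,.8)+.01,12)+w8*s-.5*w8/1.2*s*s
rows(np.array([.4833,.098]),th,[72,60,50,42,36,28]+[28]*14,2.3*np.minimum(np.arange(1,21),6)); print(np.degrees(th[[0,7,19]]),w8)"
```

```text
[{"rotation":[0,0,2.3],"translation":[-3,-6,0],"grip":72},{"rotation":[0,0,4.6],"translation":[-5,-10,0],"grip":60},{"rotation":[0,0,6.9],"translation":[-6.5,-14,0],"grip":50},{"rotation":[0,0,9.2],"translation":[-8,-18.5,0],"grip":42},{"rotation":[0,0,11.5],"translation":[-9.5,-22.5,0],"grip":36},{"rotation":[0,0,13.8],"translation":[-10.5,-26.5,0],"grip":28},{"rotation":[0,0,13.8],"translation":[-11.5,-31,0],"grip":28},{"rotation":[0,0,13.8],"translation":[-12.5,-35,0],"grip":28},{"rotation":[0,0,13.8],"translation":[-13,-39,0],"grip":28},{"rotation":[0,0,13.8],"translation":[-13.5,-42.5,0],"grip":28},{"rotation":[0,0,13.8],"translation":[-14,-46,0],"grip":28},{"rotation":[0,0,13.8],"translation":[-14,-49,0],"grip":28},{"rotation":[0,0,13.8],"translation":[-14.5,-51.5,0],"grip":28},{"rotation":[0,0,13.8],"translation":[-14.5,-54,0],"grip":28},{"rotation":[0,0,13.8],"translation":[-14.5,-55.5,0],"grip":28},{"rotation":[0,0,13.8],"translation":[-14.5,-57.5,0],"grip":28},{"rotation":[0,0,13.8],"translation":[-14,-58.5,0],"grip":28},{"rotation":[0,0,13.8],"translation":[-14,-59.5,0],"grip":28},{"rotation":[0,0,13.8],"translation":[-14,-60,0],"grip":28},{"rotation":[0,0,13.8],"translation":[-14,-60,0],"grip":28}]
end cmd [0.4693 0.038 ]
[153.90093995 169.78280801 182.92449725] 0.3822762442050428
```

```bash
python3 -m jog '[{"rotation":[0,0,2.3],"translation":[-3,-6,0],"grip":72},{"rotation":[0,0,4.6],"translation":[-5,-10,0],"grip":60},{"rotation":[0,0,6.9],"translation":[-6.5,-14,0],"grip":50},{"rotation":[0,0,9.2],"translation":[-8,-18.5,0],"grip":42},{"rotation":[0,0,11.5],"translation":[-9.5,-22.5,0],"grip":36},{"rotation":[0,0,13.8],"translation":[-10.5,-26.5,0],"grip":28},{"rotation":[0,0,13.8],"translation":[-11.5,-31,0],"grip":28},{"rotation":[0,0,13.8],"translation":[-12.5,-35,0],"grip":28},{"rotation":[0,0,13.8],"translation":[-13,-39,0],"grip":28},{"rotation":[0,0,13.8],"translation":[-13.5,-42.5,0],"grip":28},{"rotation":[0,0,13.8],"translation":[-14,-46,0],"grip":28},{"rotation":[0,0,13.8],"translation":[-14,-49,0],"grip":28},{"rotation":[0,0,13.8],"translation":[-14.5,-51.5,0],"grip":28},{"rotation":[0,0,13.8],"translation":[-14.5,-54,0],"grip":28},{"rotation":[0,0,13.8],"translation":[-14.5,-55.5,0],"grip":28},{"rotation":[0,0,13.8],"translation":[-14.5,-57.5,0],"grip":28},{"rotation":[0,0,13.8],"translation":[-14,-58.5,0],"grip":28},{"rotation":[0,0,13.8],"translation":[-14,-59.5,0],"grip":28},{"rotation":[0,0,13.8],"translation":[-14,-60,0],"grip":28},{"rotation":[0,0,13.8],"translation":[-14,-60,0],"grip":28}]' 25
python3 -m jog '[{"rotation":[0,0,0],"translation":[0,0,0],"grip":28},{"rotation":[0,0,0],"translation":[0,0,0],"grip":28},{"rotation":[0,0,0],"translation":[0,0,0],"grip":28},{"rotation":[0,0,0],"translation":[0,0,0],"grip":28},{"rotation":[0,0,0],"translation":[0,0,0],"grip":28},{"rotation":[0,0,0],"translation":[0,0,0],"grip":28},{"rotation":[0,0,0],"translation":[0,0,0],"grip":28},{"rotation":[0,0,0],"translation":[0,0,0],"grip":28},{"rotation":[0,0,0],"translation":[0,0,0],"grip":28},{"rotation":[0,0,0],"translation":[0,0,0],"grip":28}]' 25
```

```text
time: 19.9
ee_pos: [0.4696, 0.038, 0.0972]
tcp_rot: [-180.0, 0.0, -111.6]
wrist_force: [4.9, -0.0, 2.9]
opening: 0.0313
grasp_force: 25.2
time: 20.9
ee_pos: [0.4696, 0.0381, 0.0972]
tcp_rot: [-180.0, 0.0, -111.6]
wrist_force: [5.4, 0.9, 2.8]
opening: 0.0314
grasp_force: 25.2
```

```bash
python3 -m jog '[{"rotation":[0,0,5],"translation":[0.5,0,0],"grip":28},{"rotation":[0,0,10],"translation":[0.5,0,0],"grip":28},{"rotation":[0,0,15],"translation":[0.5,0,0],"grip":28},{"rotation":[0,0,20],"translation":[0.5,0,0],"grip":28},{"rotation":[0,0,24],"translation":[0.5,0,0],"grip":28},{"rotation":[0,0,24],"translation":[0.5,0,0],"grip":28},{"rotation":[0,0,24],"translation":[0.5,0,0],"grip":28},{"rotation":[0,0,24],"translation":[0.5,0,0],"grip":28},{"rotation":[0,0,24],"translation":[0.5,0,0],"grip":28},{"rotation":[0,0,24],"translation":[0.5,0,0],"grip":28},{"rotation":[0,0,24],"translation":[0.5,0,0],"grip":28}]' 25
```

```text
time: 22.0
ee_pos: [0.4696, 0.0381, 0.0972]
tcp_rot: [180.0, 0.0, -87.7]
wrist_force: [2.5, -0.2, 6.0]
opening: 0.0309
grasp_force: 25.4
```

```bash
python3 -m jog '[{"rotation":[0,0,0],"translation":[0.4,0,0],"grip":28},{"rotation":[0,0,0],"translation":[0.4,0,0],"grip":28},{"rotation":[0,0,0],"translation":[0.4,0,0],"grip":28},{"rotation":[0,0,0],"translation":[0.4,0,0],"grip":33},{"rotation":[0,0,0],"translation":[0.4,0,0],"grip":38},{"rotation":[0,0,0],"translation":[0.4,0,0],"grip":50},{"rotation":[0,0,0],"translation":[0.4,0,0],"grip":85},{"rotation":[0,0,0],"translation":[0.4,0,0],"grip":85},{"rotation":[0,0,0],"translation":[0.4,0,0],"grip":85},{"rotation":[0,0,0],"translation":[0.4,0,0],"grip":85}]' 20
python3 -c "
from h import *
look('pics/w9.png'); o=readout.get_obs(); print(o['time'],o['ee_pos'])"
```

```text
time: 23.0
ee_pos: [0.4702, 0.038, 0.097]
tcp_rot: [180.0, -0.0, -87.6]
wrist_force: [0.1, 0.5, 0.2]
opening: 0.085
grasp_force: 0.0
t 23.0 tcp [0.4702 0.038  0.097 ] open 0.0849814710667918 F [0.1 0.5 0.2]
pin [313. 291.] 0.63 [0.4699 0.0372] R 0.1095 ang 183.27293800738622
23.1 [0.47018828 0.03803692 0.09699506]
```

Released cleanly. I lift clear and check that the tray stands still.

```bash
python3 -m jog '[{"rotation":[0,0,0],"translation":[0,0,20],"grip":85},{"rotation":[0,0,0],"translation":[0,0,50],"grip":85},{"rotation":[0,0,0],"translation":[0,0,90],"grip":85},{"rotation":[0,0,0],"translation":[0,0,130],"grip":85},{"rotation":[0,0,0],"translation":[0,0,160],"grip":85},{"rotation":[0,0,0],"translation":[0,0,170],"grip":85},{"rotation":[0,0,0],"translation":[0,0,170],"grip":85}]'
python3 -c "
from h import *
look('pics/w10.png')"
python3 -m jog '[{"rotation":[0,0,0],"translation":[0,0,0],"grip":85},{"rotation":[0,0,0],"translation":[0,0,0],"grip":85},{"rotation":[0,0,0],"translation":[0,0,0],"grip":85},{"rotation":[0,0,0],"translation":[0,0,0],"grip":85},{"rotation":[0,0,0],"translation":[0,0,0],"grip":85},{"rotation":[0,0,0],"translation":[0,0,0],"grip":85},{"rotation":[0,0,0],"translation":[0,0,0],"grip":85},{"rotation":[0,0,0],"translation":[0,0,0],"grip":85}]'
python3 -c "
from h import *
look('pics/w11.png')
a,b=cv2.imread('pics/w10.png').astype(int),cv2.imread('pics/w11.png').astype(int); print('diff',np.mean(abs(a-b).max(2)>25))
im,_=imaging.camera('scene'); cv2.imwrite('pics/s2.png',im[...,::-1])"
```

```text
time: 23.8
ee_pos: [0.4707, 0.0381, 0.2681]
tcp_rot: [-179.9, 0.0, -87.6]
wrist_force: [1.1, -0.7, -1.1]
opening: 0.0849
grasp_force: 0.0
t 23.8 tcp [0.4707 0.0381 0.2681] open 0.08485291362090434 F [ 1.1 -0.7 -1.1]
pin [314. 181.] 0.74 [0.4706 0.0371] R 0.1089 ang 183.3525150159631
pin [145. 112.] 0.47 [ 0.6128 -0.0156] R 0.0679 ang 299.5395644660743
time: 24.7
ee_pos: [0.4702, 0.038, 0.267]
tcp_rot: [-180.0, -0.0, -87.6]
wrist_force: [-0.1, -0.0, 0.1]
opening: 0.085
grasp_force: 0.0
t 24.7 tcp [0.4702 0.038  0.267 ] open 0.08496385440446642 F [-0.1 -0.   0.1]
pin [312. 181.] 0.91 [0.4708 0.0368] R 0.1087 ang 183.52749697889496
diff 0.02953515625
```

View pics/s2.png

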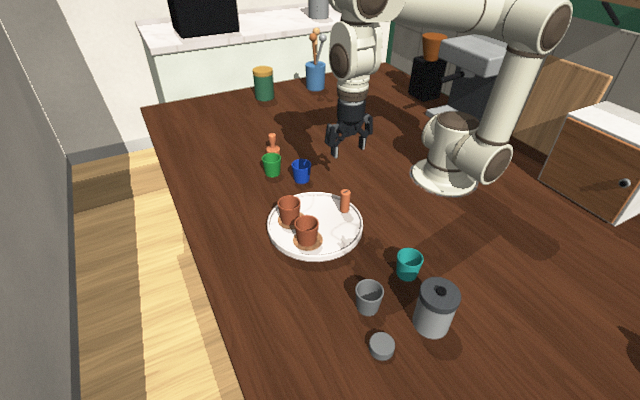

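The knob is at (345,200) and both cups stand upright on their coasters at (289,210) and (307,232). The bystanders are unmoved, the tray is at rest (183.3° to 183.5°, within measuring noise) and the arm is clear. Handing in.

```bash
python3 -c "
from workcell import bot
print(bot.job_done())"
```

```text
the job is handed in; nothing more can be done
None
```

I led the lazy Susan up to about one turn in 6.5 s, let go on the move and followed the knob untouched for over 8 s. One look just after letting go left the tool about 14.6 mm off centre by estimate; even counting only from after that, it still comes to 8 s. I then caught the knob while it was still turning, stopped it gently, held it for well over half a second and moved clear; at hand-in the tray was at rest, the cups upright and the bystanders unmoved, about 25 s in.

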